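# Feel out the soft test bar and dock its jig in the recorder

## Robot

A 7-joint arm with a two-finger parallel gripper is mounted at the origin on a cart in front of the work surface, level with it; the furniture and walls round the work are solid. World frame = base frame: x ahead of the robot, y to its left, z up, the work surface at z = 0. Lengths are in m, angles in rad, forces in N, time in s.
With the tool pointing down it reaches from about 0.425 to 0.925 m from the base axis. Payload 6.8 kg.
Tool frame: the origin (TCP) lies midway between the tips of the shut fingers; the grasp point (between the pads) lies 19 mm behind it; z points along the fingers, y is the line along which they close (so a half turn about z gives the same grasp; the last joint's range is limited). The gripper opens to 85 mm and grips with 20 to 120 N. Pads are 22 mm wide; open, the fingers measure 114 mm over their backs; the gripper's body (76 mm by 85 mm) begins 54 mm behind the grasp point. The pads swing forward as they close: fully open they stand 13 mm farther back than shut.
Start: joints at [-1.259, 0.477, 0.022, 1.555, -0.011, 1.109, -0.083], TCP at [0.275, 0.616, 0.231] pointing down, gripper open.
Joint ranges: [-2.96, 2.96], [-0.34, 2.1], [-1.41, 1.46], [0.24, 2.44], [-1.37, 4.51], [0.17, 1.92], [-2.96, 2.96]. Speed limits (rad/s): [2.39, 2.39, 3.14, 3.14, 3.14, 3.14, 3.14].

## Interface

Orientations are given as a unit quaternion [w, x, y, z].
In Python, from station import * gives the robot as it stands.
- The arm moves only by the shell command python3 -m creep 'ROWS' [FORCE]. ROWS is JSON, a list of rows, each a list of 7 numbers: the gripper command: -1 is shut, 1 is fully open, values between are in proportion, then the shift along the world's x, y, z in mm, then the turn, a rotation vector about the world's x, y, z in rad. A call has 1 to 5 rows; each row shifts and turns the commanded pose from where the row before left it; what a row does not reach is not made up. A row lasts 1/8 s, in which the tool goes at most 62.5 mm and 10.7 degrees, less where a joint would pass 70% of its speed; a pose out of reach is approached as far as the arm can. A call is refused whole if a number of a shift passes 62.5 or a number of a turn 0.188, either way. A call with a gripper value outside its range is refused whole. The fingers move at their own pace and stop on an object; FORCE is the grip in N (left out, the last holds). Time passes only in rows, so rows that do not move let the fingers close. It gives the time, the measured TCP pose, the force, the opening and the grip force at its end, in the units of the state.
- get_obs(): the state, without advancing time (a new reading comes with each control period).
- read_camera(name): name is "scene" or "top"; returns (picture, depth): 384x512x3 uint8, red, green, blue; 384x512 float32, m along the optical axis (not along the pixel's ray), 0 where there is no reading.
- camera_params(name): a dict with "intrinsics" (3x3 intrinsics, pixels), "cam_to_world" (4x4, takes a point from camera to world coordinates). Camera axes: x right, y up, looking along -z (the intrinsics and any distortion apply to the point x, -y, -z); pixel columns grow to the right and rows downward; lengths in m; the calibration is good to about 2 mm. A picture is of the moment at which its call begins. camera_params takes no time and is no camera call.
- hand_in(): hands the job in; it is judged then, once.
The state is a dict: "t": time; "q": joint angles; "joint_vel": joint speeds; "joint_torque": joint torques, N m; "eef_pos": TCP position; "tool_rot": TCP orientation; "contact_force": force on the tool from outside, world axes, zero at the start; "torque": the same for the moment, N m; "gripper_width": opening from 0.0 (shut) to 1.0 (fully open); "grasp_force": force on a finger pad.
Only numpy, scipy, OpenCV 4.12 (cv2) and the standard library are available. Lean on these libraries where they do the work, as an engineer would, in place of code of your own. Each camera call takes 0.05 s, during which the arm holds its last target. There are 200 camera calls.

## Task

Three white plastic test bars are clamped in three identical jigs, and one bar is much softer than the other two, though you cannot see which. Working from left to right as the robot sees them, press the free end of each bar down onto the brass stop beneath it, without forcing it, and feel which one gives way most easily; then slide the jig with that bar into the bay of the grey recorder, free end first, until it is fully home against the back, and let go of it. Leave the other two jigs and the bottle, vials and jar standing where they are.

Things in the scene. Friction and masses are not known exactly. Their poses are not given: they have to be found in the camera images.
- jig_a: One of three identical loose jigs, about 0.65 kg. Flat blue base plate 150 x 60 x 8 mm (x, y, z); origin at the centre of its underside, z up, x from the clamp towards the bar's free end. Centre of mass of the whole jig near x = -20 mm. A brass stop button 14 mm across stands on the plate at x = 55 mm, its top at z = 18 mm, under the bar's free end.
- jig_b: Second jig, the same as jig_a in every measure.
- jig_c: Third jig, the same as jig_a in every measure.
- clamp_a (a point): Middle of the top of jig_a's dark steel clamp block, at x = -48, y = 0, z = 46 mm in the jig's frame (two screw heads stand 5 mm above it). The block is 40 x 40 mm, upright sides from the plate (z = 8 mm) to z = 46 mm: the place to grip the jig, across its y.
- clamp_b (a point): The same point on jig_b.
- clamp_c (a point): The same point on jig_c.
- bar_a: White springy bar of jig_a, 24 mm wide, 4 mm thick, origin at its root at the clamp's face (x = -28, z = 34 mm in the jig's frame), free from there to x = 65 mm. One of the three bars is soft: it meets its stop at about 4 N, the two sound ones at 9 to 10 N, force growing evenly with travel. Nothing in its looks or place tells which. It springs back. More than 40 N on a bar spoils it.
- bar_b: The white bar of jig_b, of the same size.
- bar_c: The white bar of jig_c, of the same size.
- tip_a (a point): Where to press jig_a's bar: on its top face straight above the stop; at rest x = 55, y = 0, z = 36 mm in the jig's frame. It moves with the bar: 14 mm down, at z = 22 mm, the bar meets the stop.
- tip_b (a point): The same point on jig_b's bar.
- tip_c (a point): The same point on jig_c's bar.
- recorder: Grey bench recorder, fixed, with a docking bay in front. Origin on the bench where a fully docked jig's origin lies; z up, x into the bay; a docked jig has the same axes. Side rails 18 mm high from x = -35 to 75 mm, 65 mm apart (the jig's plate is 60 mm wide). Lips on the rails from x = -25 mm on overhang the plate above z = 12 mm, 49 mm between them: slide the plate in flat along the bench.
- bay_mouth (a point): Middle of the bay's mouth, on the bench, at x = -65 mm in the recorder's frame. From here to x = -35 mm the guides narrow from about 80 mm apart to 65 mm.
- bay_back (a point): Middle of the back of the bay, x = 75, z = 4 mm in the recorder's frame: the housing's face, which the plate's front edge meets when home. The housing is 104 mm wide, 98 mm high, 60 mm deep; its measuring head overhangs the bay from x = 13 mm on: head above z = 62 mm, feeler lugs above z = 40 mm. The clamp block of a docked jig stays outside the rails, free to grip.
- black_cap_vial: Loose upright sample vial with black cap, 42 mm across, 95 mm high; origin at the centre of its underside. Bystander.
- white_cap_vial: Loose upright sample vial with white cap, 50 mm across, 105 mm high; origin at the centre of its underside. Bystander.
- powder_jar: Loose white jar with red lid, 72 mm across, 102 mm high; origin at the centre of its underside. Bystander.
- wash_bottle: Loose wash bottle with blue bent spout, 66 x 88 mm, 184 mm high; origin at the centre of its underside. Bystander.
- feeler_nose (a point): Tip of the recorder's sprung steel feeler finger, over the bay; at rest at x = 52, z = 25 mm in the recorder's frame. It slopes down into the bay: the end of an entering bar lifts it (a push of a few N) and it then rides on the bar's top with about 2 N, so that a docked soft bar is bent down about 7 to 8 mm at its end, a sound one about 3 to 4 mm.

How it is judged:
By the outcome, as a careful person would: the job done as asked, in the order asked, and still so for the second after the job is handed in, with the robot touching nothing.
It also fails if it takes over 72 s, if anything falls off the work surface, if the arm or the gripper's body presses on something with over 40 N, if the wrist force passes 120 N, or if a joint passes its speed limit or range.

## Working session

There is one attempt and no reset: what is moved stays moved. The work goes in short steps, Python scripts to look and compute and a shell command to move; the robot and the scene stay as the last step left them, time stands still between calls to the robot, and variables do not carry over. Pictures are saved under pics/ and viewed, at most 10 in all, crops included, and the job is handed in when it is done.

```bash
mkdir -p pics
cat > h.py <<'E'
from station import *
import numpy as np, cv2
def snap(n,f):
    im,d=read_camera(n); cv2.imwrite(f'pics/{f}.png',im[:,:,::-1]); np.savez(f'pics/{f}.npz',im=im,d=d); return im,d
def cloud(n,d):
    p=camera_params(n);K=np.array(p['intrinsics']);T=np.array(p['cam_to_world'])
    v,u=np.mgrid[:d.shape[0],:d.shape[1]]
    X=np.stack([(u-K[0,2])/K[0,0]*d,-(v-K[1,2])/K[1,1]*d,-d,np.ones_like(d)],-1)
    return (X@T.T)[...,:3]
E
python3 - <<'E'
from h import *
o=get_obs();print(o)
for n in('scene','top'):
    im,d=snap(n,n+'0');p=camera_params(n);print(n,p)
E
```

```text
{'t': 0.0, 'q': array([-1.25907296,  0.47780465,  0.02234704,  1.55650948, -0.011541  ,
        1.10930847, -0.08312764]), 'joint_vel': array([ 0.00017151,  0.0003443 ,  0.00143542,  0.00110542,  0.00018602,
       -0.0014029 , -0.00119841]), 'joint_torque': array([ 2.87454204e-04, -5.96457553e+01,  1.60771083e+00, -2.81198072e+01,
        1.24144630e-02,  9.13322379e-03,  1.09152538e-05]), 'eef_pos': array([0.27488345, 0.61580591, 0.23029831]), 'tool_rot': array([-1.44386820e-04,  2.08388790e-01,  9.78045606e-01, -9.40088152e-04]), 'contact_force': array([ 0.77078565, -0.39235556, -0.53098563]), 'torque': array([ 0.00064934, -0.01821363,  0.03067384]), 'grasp_force': 0.0, 'gripper_width': 0.9966483573527333}
scene {'intrinsics': array([[460.42522344,   0.        , 258.05538663],
       [  0.        , 460.42522344, 188.25996909],
       [  0.        ,   0.        ,   1.        ]]), 'cam_to_world': array([[-0.78760518,  0.33082532, -0.5198391 , -0.22855975],
       [-0.61613606, -0.43293431,  0.65798498,  0.92953881],
       [-0.00737809,  0.83852399,  0.54481472,  0.83143233],
       [ 0.        ,  0.        ,  0.        ,  1.        ]])}
top {'intrinsics': array([[405.19728471,   0.        , 262.57850016],
       [  0.        , 405.19728471, 201.40948282],
       [  0.        ,   0.        ,   1.        ]]), 'cam_to_world': array([[ 0.08081865,  0.9732737 , -0.21495731,  0.22518759],
       [-0.99672544,  0.07947831, -0.01488599, -0.00996619],
       [ 0.00259631,  0.21545649,  0.97650999,  1.34099637],
       [ 0.        ,  0.        ,  0.        ,  1.        ]])}
```

View pics/scene0.png

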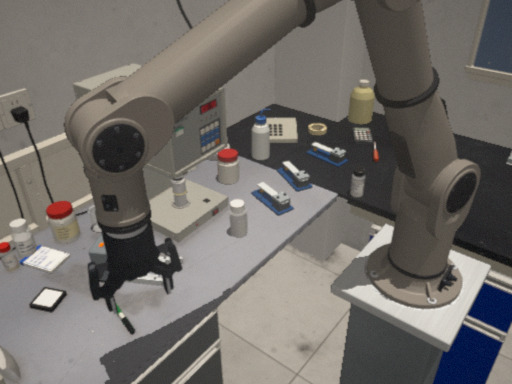

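View pics/top0.png

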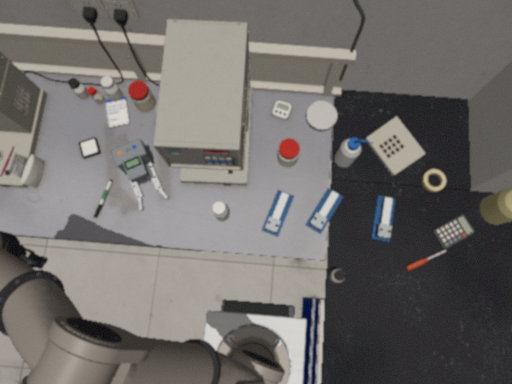

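Run:
```python
from h import *
z=np.load('pics/top0.npz');im,d=z['im'],z['d'];P=cloud('top',d)
a=cv2.resize(im[175:255,250:410],None,fx=5,fy=5,interpolation=cv2.INTER_CUBIC)
b=cv2.resize(im[120:220,95:245],None,fx=5,fy=5,interpolation=cv2.INTER_CUBIC)
cv2.imwrite('pics/jigs.png',a[:,:,::-1]);cv2.imwrite('pics/rec.png',b[:,:,::-1])
for u,v in[(278,213),(325,210),(384,218),(250,230),(350,250),(220,211),(337,275),(290,152),(349,152),(133,160),(138,195),(157,180)]:print(u,v,P[v,u].round(3))
# blue plates
hsv=cv2.cvtColor(im,cv2.COLOR_RGB2HSV)
for nm,(x0,x1) in dict(a=(258,300),b=(302,348),c=(366,402)).items():
    m=np.zeros(d.shape,bool);m[182:248,x0:x1]=1
    blue=m&(hsv[...,0]>95)&(hsv[...,0]<125)&(hsv[...,1]>130)&(hsv[...,2]>60)
    # plate + everything on it: height based
    hi=m&(P[...,2]>0.004)&(P[...,2]<.06)
    for k,mm in(('blue',blue),('high',blue|(m&(P[...,2]>.02)))):
        q=P[mm][:,:2].astype(np.float32);r=cv2.minAreaRect(q);print(nm,k,mm.sum(),np.round(r[0],4),np.round(r[1],4),round(r[2],1),P[blue][:,2].mean().round(4))
    t=m&(P[...,2]>.04);print(' clamp top',P[t].mean(0).round(4),t.sum())
```

```text
278 213 [ 0.479 -0.044  0.031]
325 210 [ 0.501 -0.197  0.035]
384 218 [ 0.49  -0.391  0.033]
250 230 [0.419 0.044 0.001]
350 250 [ 0.381 -0.292 -0.004]
220 211 [0.455 0.138 0.11 ]
337 275 [ 0.291 -0.235  0.091]
290 152 [ 0.666 -0.066  0.105]
349 152 [ 0.673 -0.25   0.129]
133 160 [0.599 0.433 0.102]
138 195 [0.505 0.428 0.017]
157 180 [0.562 0.373 0.016]
a blue 90 [ 0.4832 -0.042 ] [0.0503 0.1345] 72.5 0.0068
a high 461 [ 0.3902 -0.0215] [0.0549 0.3262] 76.5 0.0068
 clamp top [ 0.4278 -0.0276  0.1183] 161
b blue 137 [ 0.3865 -0.1332] [0.0575 0.4019] 60.8 0.0167
b high 506 [ 0.3869 -0.1334] [0.0575 0.4028] 60.8 0.0167
 clamp top [ 0.452  -0.1678  0.1083] 166
c blue 290 [ 0.4944 -0.3971] [0.0644 0.15  ] 82.6 0.0068
c high 696 [ 0.3584 -0.2507] [0.1314 0.5345] 42.8 0.0068
 clamp top [ 0.4386 -0.3712  0.1072] 167
```

View pics/jigs.png

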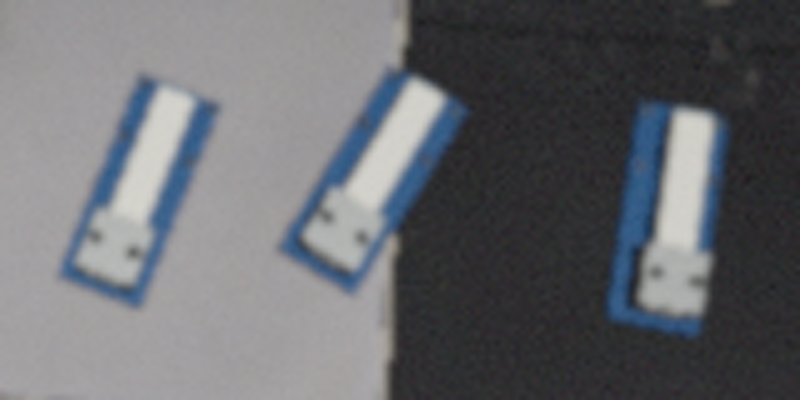

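View pics/rec.png

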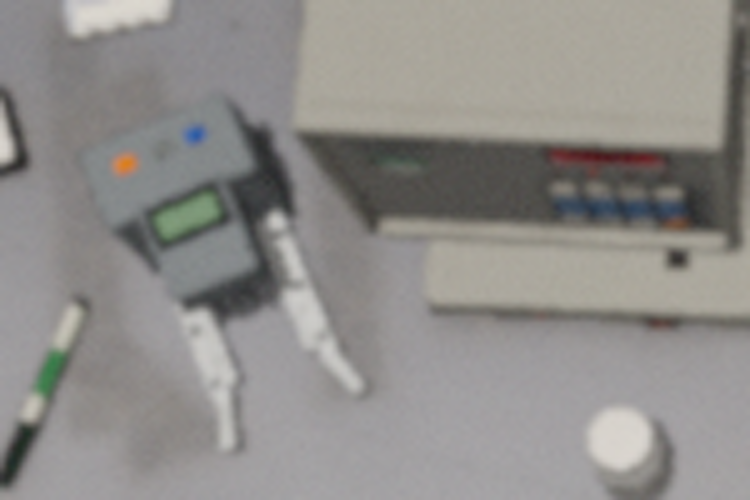

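```bash
cat >> h.py <<'E'
from scipy.optimize import least_squares
def proj(n,X):
    p=camera_params(n);K=np.array(p['intrinsics']);T=np.linalg.inv(np.array(p['cam_to_world']))
    c=(np.c_[X,np.ones(len(X))]@T.T)[:,:3];return np.c_[K[0,2]+K[0,0]*c[:,0]/-c[:,2],K[1,2]+K[1,1]*c[:,1]/c[:,2]]
def fit(n,model,uv,g):
    model=np.array(model,float)/1000;uv=np.array(uv,float)
    def W(p):
        c,s=np.cos(p[2]),np.sin(p[2]);return np.c_[p[0]+c*model[:,0]-s*model[:,1],p[1]+s*model[:,0]+c*model[:,1],model[:,2]]
    r=least_squares(lambda p:(proj(n,W(p))-uv).ravel(),g);return r.x,(proj(n,W(r.x))-uv)
E
python3 - <<'E'
from h import *
z=np.load('pics/top0.npz');im,d=z['im'],z['d'];P=cloud('top',d)
f=lambda L,o:[(o[0]+(a+.5)/5-.5,o[1]+(b+.5)/5-.5) for a,b in L]
M=[(-75,30,8),(-75,-30,8),(75,-30,8),(75,30,8)]
J=dict(a=[(60,275),(140,308),(218,103),(143,76)],b=[(280,250),(355,293),(467,108),(393,68)],c=[(608,320),(698,336),(728,118),(645,100)])
for k,L in J.items():
    x,r=fit('top',M,f(L,(250,175)),(.48,-.2,-.3));R=np.array([[np.cos(x[2]),-np.sin(x[2])],[np.sin(x[2]),np.cos(x[2])]])
    print(k,x.round(4),'tip',(x[:2]+R@[.055,0]).round(4),'clamp',(x[:2]+R@[-.048,0]).round(4),'res',r.round(1).tolist())
m=np.zeros(d.shape,bool);m[135:185,108:150]=1
h=m&(P[...,2]>.088)&(P[...,2]<.112);q=P[h][:,:2].astype(np.float32);print(h.sum(),P[h][:,2].mean(),cv2.minAreaRect(q))
L=[(240,445),(350,392),(238,383),(313,352)]
x,r=fit('top',[(-65,40,18),(-65,-40,18),(-35,32.5,18),(-35,-32.5,18)],f(L,(95,120)),(.5,.4,.3));print(x,r)
# housing top back corners
x,r=fit('top',[(135,52,98),(135,-52,98)],f([(83,153),(222,96)],(95,120)),(.5,.4,.3));print(x,r)
for u,v in[(117,170),(118,150),(140,141),(142,175),(135,165),(145,170),(134,178)]:print(u,v,P[v,u].round(3))
E
```

```text
a [ 0.485  -0.0433 -0.2987] tip [ 0.5375 -0.0595] clamp [ 0.4391 -0.0291] res [[-0.5, 0.2], [0.3, 0.3], [0.8, 0.3], [-0.7, -0.7]]
b [ 0.5049 -0.1989 -0.4794] tip [ 0.5537 -0.2243] clamp [ 0.4623 -0.1768] res [[-0.3, -0.2], [0.3, 0.7], [0.3, 0.3], [-0.3, -0.8]]
c [ 0.4948 -0.3972 -0.1286] tip [ 0.5493 -0.4043] clamp [ 0.4472 -0.391 ] res [[0.1, -0.5], [0.1, 0.0], [0.4, 0.3], [-0.6, 0.3]]
934 0.09881729167809074 ((0.6002106666564941, 0.44110435247421265), (0.12471956759691238, 0.10455720126628876), 28.80514144897461)
[0.54061882 0.40592801 0.52036871] [[-0.42584975 -1.47130141]
 [-0.14206601 -0.81481506]
 [-1.23247443  2.04737784]
 [ 1.81055695  0.23841538]]
[0.53248422 0.40293138 0.50179093] [[-1.24096575  0.47931355]
 [ 1.25017948 -0.5074584 ]]
117 170 [0.589 0.518 0.002]
118 150 [0.631 0.488 0.097]
140 141 [0.669 0.424 0.092]
142 175 [0.554 0.399 0.096]
135 165 [0.584 0.425 0.1  ]
145 170 [0.571 0.392 0.098]
134 178 [0.54  0.421 0.103]
```

```bash
python3 -m creep '[[-1,22,-55,0,0,0,0],[-1,22,-55,0,0,0,0],[-1,22,-55,0,0,0,0],[-1,22,-55,0,0,0,0],[-1,22,-55,0,0,0,0]]' 40; python3 -m creep '[[-1,22,-55,0,0,0,0],[-1,22,-55,0,0,0,0],[-1,22,-55,0,0,0,0],[-1,22,-55,0,0,0,0],[-1,22,-55,0,0,0,0]]'
```

```text
t: 0.72
eef_pos: [0.3855, 0.3393, 0.2311]
tool_rot: [-0.0, 0.208, 0.978, -0.0]
contact_force: [1.4, 0.5, -0.5]
gripper_width: -0.002
grasp_force: 0.0
t: 1.35
eef_pos: [0.4953, 0.0646, 0.2313]
tool_rot: [-0.0, 0.208, 0.978, 0.0]
contact_force: [0.4, 0.9, -0.6]
gripper_width: 0.0
grasp_force: 0.0
```

```bash
python3 -m creep '[[-1,21,-55,0,0,0,0],[-1,21,-55,0,0,0,0],[-1,0,-14,-45,0,0,0],[-1,0,0,-60,0,0,0],[-1,0,0,-60,0,0,0]]'; python3 -m creep '[[-1,0,0,-22,0,0,0],[-1,0,0,0,0,0,0]]'
python3 - <<'E'
from h import *
for n in('scene','top'):snap(n,n+'1')
im=np.hstack([cv2.resize(np.load('pics/scene1.npz')['im'][220:310,70:210],None,fx=4,fy=4,interpolation=2)])
im2=cv2.resize(np.load('pics/scene1.npz')['im'][165:225,245:345],None,fx=5,fy=5,interpolation=2)[:, :560]
import cv2
o=np.zeros((600,560,3),np.uint8);o[:360]=im;o[360:600]=im2[30:270][:, :500].shape and np.pad(im2[30:270],((0,0),(0,560-im2.shape[1]),(0,0)))
cv2.imwrite('pics/c1.png',o[:,:,::-1])
E
```

```text
t: 1.98
eef_pos: [0.5373, -0.0578, 0.0648]
tool_rot: [0.001, 0.209, 0.978, 0.0]
contact_force: [1.0, 0.4, 0.3]
gripper_width: -0.0
grasp_force: 0.0
t: 2.22
eef_pos: [0.5354, -0.0576, 0.0425]
tool_rot: [-0.002, 0.208, 0.978, -0.001]
contact_force: [-0.0, -0.4, 0.7]
gripper_width: -0.0
grasp_force: 0.0
```

View pics/c1.png

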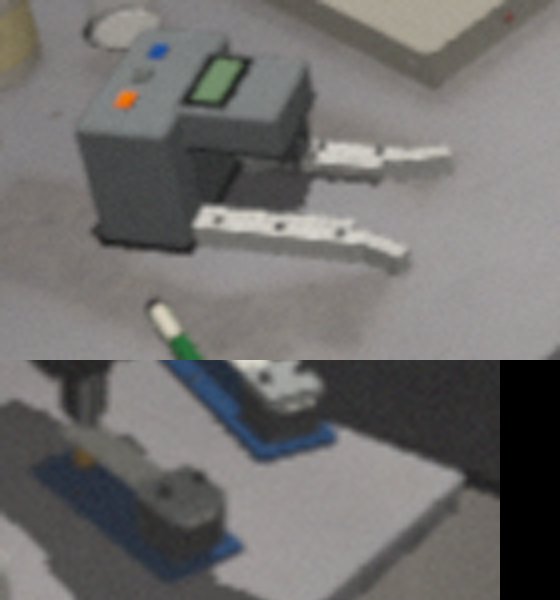

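The recorder shows clearly (housing at crop (80–310, 30–250), guide tips at (405,255) and (450,152)). The shut fingers stand over the free end of the left jig's bar, at about (90,420). Pressing now.

```bash
python3 -m creep '[[-1,1,-1,-4,0,0,0],[-1,0,0,-4,0,0,0],[-1,0,0,0,0,0,0]]';python3 -m creep '[[-1,0,0,-3,0,0,0],[-1,0,0,0,0,0,0]]';python3 -m creep '[[-1,0,0,-4,0,0,0],[-1,0,0,0,0,0,0]]'; python3 -m creep '[[-1,0,0,-3,0,0,0],[-1,0,0,0,0,0,0]]'
```

```text
t: 2.7
eef_pos: [0.5382, -0.0585, 0.0365]
tool_rot: [0.0, 0.208, 0.978, 0.0]
contact_force: [0.1, -0.1, 0.2]
gripper_width: -0.001
grasp_force: 0.0
t: 2.95
eef_pos: [0.5384, -0.0586, 0.0334]
tool_rot: [0.0, 0.208, 0.978, 0.0]
contact_force: [-0.1, 0.7, 2.4]
gripper_width: -0.0
grasp_force: 1.0
t: 3.2
eef_pos: [0.5384, -0.0586, 0.0293]
tool_rot: [0.0, 0.208, 0.978, 0.0]
contact_force: [-0.8, 1.0, 4.2]
gripper_width: 0.001
grasp_force: 2.5
t: 3.45
eef_pos: [0.5382, -0.0585, 0.0265]
tool_rot: [-0.0, 0.208, 0.978, 0.0]
contact_force: [-1.4, 0.2, 7.8]
gripper_width: 0.001
grasp_force: 3.5
```

```bash
python3 -m creep '[[-1,0,0,-2.5,0,0,0],[-1,0,0,0,0,0,0]]';python3 -m creep '[[-1,0,0,-1.5,0,0,0],[-1,0,0,0,0,0,0]]'; python3 -m creep '[[-1,0,0,-1,0,0,0],[-1,0,0,0,0,0,0]]'
```

```text
t: 3.7
eef_pos: [0.538, -0.0585, 0.0243]
tool_rot: [-0.0, 0.208, 0.978, 0.0]
contact_force: [-1.8, -0.1, 11.7]
gripper_width: -0.003
grasp_force: 5.0
t: 3.95
eef_pos: [0.5381, -0.0585, 0.0238]
tool_rot: [-0.0, 0.209, 0.978, 0.0]
contact_force: [-5.8, 1.1, 20.4]
gripper_width: 0.002
grasp_force: 10.0
t: 4.2
eef_pos: [0.5381, -0.0584, 0.0234]
tool_rot: [-0.0, 0.209, 0.978, 0.001]
contact_force: [-8.2, 1.8, 29.6]
gripper_width: 0.001
grasp_force: 13.9
```

```bash
python3 -m creep '[[-1,0,0,12,0,0,0],[-1,0,0,50,0,0,0],[-1,0,0,30,0,0,0]]'
python3 - <<'E'
from h import *
P=cloud('top',np.load('pics/top0.npz')['d'])
Q=cloud('scene',np.load('pics/scene0.npz')['d'])
for nm,(x0,x1,y0,y1),(a,b,c,e) in(('bottle',(333,362,138,168),(248,274,115,160)),('jar',(278,300,140,165),(214,242,148,184)),('wv',(212,228,200,220),(228,248,198,238)),('bv',(328,346,268,285),(349,366,170,197))):
    for S in(P[y0:y1,x0:x1],Q[b*0+c:e,a:b]):
        S=S.reshape(-1,3);S=S[(S[:,2]>.03)&(S[:,2]<.2)];lo,hi=np.percentile(S,[3,97],axis=0);print(nm,lo.round(3),hi.round(3))
E
```

```text
t: 4.58
eef_pos: [0.5384, -0.0588, 0.1148]
tool_rot: [0.0, 0.208, 0.978, 0.0]
contact_force: [0.1, 0.1, 0.1]
gripper_width: 0.002
grasp_force: 0.0
bottle [ 0.663 -0.282  0.038] [ 0.71  -0.225  0.165]
bottle [ 0.661 -0.442  0.033] [ 0.791 -0.223  0.154]
jar [ 0.648 -0.091  0.039] [ 0.706 -0.03   0.105]
jar [ 0.646 -0.083  0.032] [ 0.701 -0.025  0.103]
wv [0.442 0.121 0.039] [0.484 0.163 0.108]
wv [0.44  0.129 0.033] [0.481 0.168 0.105]
bv [ 0.273 -0.255  0.04 ] [ 0.308 -0.222  0.097]
bv [ 0.271 -0.246  0.033] [ 0.307 -0.221  0.092]
```

```bash
python3 -m creep '[[-1,5,-55,0,0,0,0],[-1,5,-55,0,0,0,0],[-1,5,-55,0,0,0,0],[-1,1,-1,-45,0,0,0],[-1,0,0,-28,0,0,0]]'; python3 -m creep '[[-1,0,0,-5,0,0,0],[-1,0,0,0,0,0,0]]';python3 -m creep '[[-1,0,0,-3,0,0,0],[-1,0,0,0,0,0,0]]';python3 -m creep '[[-1,0,0,-4,0,0,0],[-1,0,0,0,0,0,0]]'; python3 -m creep '[[-1,0,0,-3,0,0,0],[-1,0,0,0,0,0,0]]'
```

```text
t: 5.2
eef_pos: [0.5529, -0.2253, 0.0384]
tool_rot: [-0.001, 0.209, 0.978, -0.0]
contact_force: [0.9, 0.3, -0.5]
gripper_width: 0.001
grasp_force: 0.0
t: 5.45
eef_pos: [0.5542, -0.2246, 0.0356]
tool_rot: [-0.0, 0.208, 0.978, -0.0]
contact_force: [0.1, -0.2, 0.3]
gripper_width: -0.002
grasp_force: 0.0
t: 5.7
eef_pos: [0.5549, -0.2247, 0.0332]
tool_rot: [0.001, 0.208, 0.978, -0.0]
contact_force: [0.0, -1.1, 0.2]
gripper_width: -0.006
grasp_force: 0.4
t: 5.95
eef_pos: [0.5548, -0.2247, 0.0286]
tool_rot: [0.001, 0.208, 0.978, -0.0]
contact_force: [1.3, 0.1, 2.7]
gripper_width: -0.002
grasp_force: 1.2
t: 6.2
eef_pos: [0.5545, -0.2246, 0.0253]
tool_rot: [0.0, 0.208, 0.978, -0.0]
contact_force: [1.0, 0.2, 2.4]
gripper_width: -0.002
grasp_force: 1.7
```

```bash
python3 -m creep '[[-1,0,0,-1.5,0,0,0],[-1,0,0,0,0,0,0]]';python3 -m creep '[[-1,0,0,-1.5,0,0,0],[-1,0,0,0,0,0,0]]'; python3 -m creep '[[-1,0,0,-1,0,0,0],[-1,0,0,0,0,0,0]]'
```

```text
t: 6.45
eef_pos: [0.5544, -0.2246, 0.0243]
tool_rot: [0.0, 0.208, 0.978, 0.0]
contact_force: [-0.1, 0.1, 5.9]
gripper_width: 0.001
grasp_force: 3.5
t: 6.7
eef_pos: [0.5544, -0.2246, 0.0237]
tool_rot: [0.0, 0.208, 0.978, 0.0]
contact_force: [-2.4, 1.7, 15.3]
gripper_width: 0.005
grasp_force: 7.7
t: 6.95
eef_pos: [0.5545, -0.2246, 0.0234]
tool_rot: [0.0, 0.209, 0.978, 0.001]
contact_force: [-4.5, 2.8, 23.5]
gripper_width: 0.001
grasp_force: 10.9
```

Bar B met its stop at about 4 N. Now bar C, at tip (0.549, −0.404).

```bash
python3 -m creep '[[-1,0,0,12,0,0,0],[-1,0,0,50,0,0,0],[-1,0,-50,30,0,0,0],[-1,-3,-60,0,0,0,0],[-1,-3,-60,0,0,0,0]]'; python3 -m creep '[[-1,0,-10,-45,0,0,0],[-1,0,0,-32,0,0,0],[-1,0,0,-2,0,0,0],[-1,0,0,0,0,0,0]]';python3 -m creep '[[-1,0,0,-3,0,0,0],[-1,0,0,0,0,0,0]]';python3 -m creep '[[-1,0,0,-4,0,0,0],[-1,0,0,0,0,0,0]]'; python3 -m creep '[[-1,0,0,-3,0,0,0],[-1,0,0,0,0,0,0]]'
```

```text
t: 7.58
eef_pos: [0.5477, -0.3956, 0.1134]
tool_rot: [-0.0, 0.208, 0.978, 0.0]
contact_force: [0.3, -0.8, 0.5]
gripper_width: 0.004
grasp_force: 0.0
t: 8.07
eef_pos: [0.5478, -0.4046, 0.035]
tool_rot: [-0.0, 0.208, 0.978, 0.0]
contact_force: [0.5, 0.5, 1.2]
gripper_width: 0.0
grasp_force: 0.4
t: 8.32
eef_pos: [0.5488, -0.4047, 0.0324]
tool_rot: [0.001, 0.208, 0.978, -0.0]
contact_force: [-0.8, 1.0, 3.3]
gripper_width: -0.003
grasp_force: 1.6
t: 8.57
eef_pos: [0.5487, -0.4048, 0.0281]
tool_rot: [0.001, 0.208, 0.978, -0.0]
contact_force: [-1.9, 1.4, 7.4]
gripper_width: -0.001
grasp_force: 3.5
t: 8.82
eef_pos: [0.5485, -0.4049, 0.0254]
tool_rot: [0.001, 0.208, 0.978, -0.0]
contact_force: [-2.4, 1.5, 10.6]
gripper_width: 0.001
grasp_force: 4.7
```

```bash
python3 -m creep '[[-1,0,0,-1.5,0,0,0],[-1,0,0,0,0,0,0]]';python3 -m creep '[[-1,0,0,-1.5,0,0,0],[-1,0,0,0,0,0,0]]'; python3 -m creep '[[-1,0,0,-0.5,0,0,0],[-1,0,0,0,0,0,0]]'
```

```text
t: 9.07
eef_pos: [0.5485, -0.4049, 0.0246]
tool_rot: [0.001, 0.208, 0.978, 0.0]
contact_force: [-4.2, 1.5, 13.1]
gripper_width: 0.001
grasp_force: 6.3
t: 9.32
eef_pos: [0.5485, -0.405, 0.0242]
tool_rot: [0.001, 0.208, 0.978, 0.0]
contact_force: [-5.8, 3.4, 20.4]
gripper_width: -0.001
grasp_force: 9.9
t: 9.57
eef_pos: [0.5485, -0.4051, 0.0241]
tool_rot: [0.001, 0.209, 0.978, 0.0]
contact_force: [-5.8, 4.6, 24.1]
gripper_width: 0.001
grasp_force: 11.2
```

```bash
python3 -m creep '[[-1,0,0,12,0,0,0],[-1,0,0,50,0,0,0],[1,0,50,30,0,0,-0.06],[1,-30,50,0,0,0,0],[1,-30,50,0,0,0,0]]' 80
python3 - <<'E'
from h import *
f=lambda L,o,k:[(o[0]+(a+.5)/k-.5,o[1]+(b+.5)/k-.5) for a,b in L]
x,r=fit('scene',[(135,52,98),(135,-52,98),(75,-52,98),(75,52,98),(135,52,0),(75,52,0)],f([(80,130),(113,28),(228,33),(173,135),(97,240),(193,247)],(70,220),4),(.5,.4,.3));print(x,r.round(1).tolist())
x,r=fit('scene',[(-65,40,18),(-65,-40,18)],f([(404,244),(450,150)],(70,220),4),(.5,.4,.5));print(x,r.round(1).tolist())
for n,o,s in(('top',(95,120,245,220),5),):
    z=np.load(f'pics/{n}1.npz');P=cloud(n,z['d'])
    m=np.zeros(P.shape[:2],bool);m[120:220,100:170]=1
    A=m&(P[...,2]>.088)&(P[...,2]<.112);q=P[A][:,:2].astype(np.float32);c=cv2.minAreaRect(q);print(c)
    A=m&(P[...,2]>.011)&(P[...,2]<.026);S=P[A][:,:2]
    for th in(.49,.503,.52):
        R=np.array([[np.cos(th),np.sin(th)],[-np.sin(th),np.cos(th)]]);L=(S-[.5353,.4054])@R.T*1000
        k=(L[:,0]>-35)&(L[:,0]<5);print(th,k.sum(),[ (L[k&(g*L[:,1]>20)&(abs(L[:,1])<60)][:,1].mean().round(1),np.polyfit(*L[k&(g*L[:,1]>20)&(abs(L[:,1])<60)].T,1)[0].round(3)) for g in(1,-1)], np.sort(L[abs(L[:,1])<60][:,0])[:6].round(0))
E
```

```text
t: 10.2
eef_pos: [0.4879, -0.2525, 0.1131]
tool_rot: [0.001, 0.237, 0.971, 0.0]
contact_force: [0.8, 1.2, 0.3]
gripper_width: 0.634
grasp_force: 0.0
[0.54632027 0.39601307 0.63554072] [[-2.2, 0.1], [3.1, -0.8], [-2.8, -1.7], [-0.8, -0.8], [1.7, 2.1], [1.2, 0.7]]
[0.53919665 0.39981247 0.45053733] [[0.2, -1.1], [-0.2, 1.2]]
((0.6002305150032043, 0.44031423330307007), (0.1235029324889183, 0.10408434271812439), 29.997644424438477)
0.49 134 [(np.float64(33.4), np.float64(-0.082)), (np.float64(-36.5), np.float64(0.12))] [-67. -65. -64. -63. -62. -62.]
0.503 133 [(np.float64(33.5), np.float64(-0.096)), (np.float64(-36.5), np.float64(0.086))] [-66. -65. -64. -63. -62. -62.]
0.52 130 [(np.float64(33.8), np.float64(-0.105)), (np.float64(-36.1), np.float64(0.068))] [-66. -65. -64. -63. -63. -62.]
```

```bash
python3 -m creep '[[1,-13,38,0,0,0,0],[1,-13,38,0,0,0,0],[1,0,0,0,0,0,0]]'; python3 -m creep '[[1,0,0,-40,0,0,0],[1,0,0,-40,0,0,0],[1,0,0,0,0,0,0]]'
python3 - <<'E'
from h import *
im,d=snap('top','t2');s,_=snap('scene','s2')
a=cv2.resize(s[135:215,240:380],None,fx=4,fy=4,interpolation=2);cv2.imwrite('pics/s2c.png',a[:,:,::-1])
E
```

```text
t: 10.58
eef_pos: [0.4613, -0.1751, 0.1125]
tool_rot: [-0.001, 0.235, 0.972, 0.001]
contact_force: [0.7, 0.0, 0.1]
gripper_width: 0.999
grasp_force: 0.0
t: 10.95
eef_pos: [0.4604, -0.1789, 0.0308]
tool_rot: [-0.003, 0.238, 0.971, -0.0]
contact_force: [0.4, -0.6, 0.7]
gripper_width: 0.999
grasp_force: 0.0
```

View pics/s2c.png

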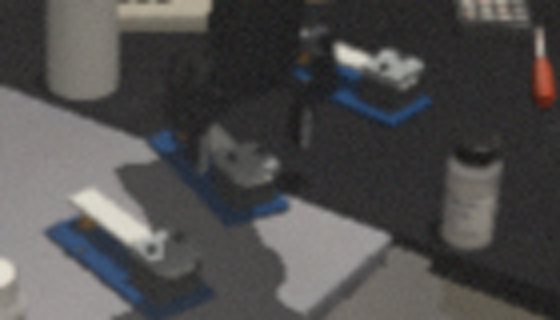

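Run:
```python
from h import *
f=lambda X:((proj('scene',np.array(X))-[240,135])*4).round()
print(f([(.482,-.139,.044),(.443,-.215,.044),(.462,-.177,.046)]))
c,s=np.cos(-.4794),np.sin(-.4794)
x,r=fit('scene',[(-75,30,8),(-75,-30,8),(75,30,8)],[(240+(a+.5)/4-.5,135+(b+.5)/4-.5) for a,b in[(232,222),(288,207),(155,138)]],(.5,-.2,-.48));print(x,r.round(1).tolist())
```

```text
[[200. 167.]
 [291. 144.]
 [247. 154.]]
[ 0.49956958 -0.19513385 -0.52578935] [[-1.0, 0.2], [1.4, 0.1], [-0.4, -0.5]]
```

```bash
python3 -m creep '[[1,0,0,-10,0,0,0],[1,0,0,-7,0,0,0],[1,0,0,0,0,0,0]]'; python3 -m creep '[[-1,0,0,0,0,0,0],[-1,0,0,0,0,0,0],[-1,0,0,0,0,0,0],[-1,0,0,0,0,0,0]]' 80
```

```text
t: 11.42
eef_pos: [0.4619, -0.1785, 0.0156]
tool_rot: [-0.0, 0.238, 0.971, 0.0]
contact_force: [0.5, -0.1, -0.2]
gripper_width: 1.003
grasp_force: 0.0
t: 11.92
eef_pos: [0.4626, -0.1784, 0.0164]
tool_rot: [0.0, 0.237, 0.971, 0.0]
contact_force: [-1.8, 1.4, 4.9]
gripper_width: 0.455
grasp_force: 80.6
```

```bash
python3 -m creep '[[-1,0,0,20,0,0,0],[-1,0,0,40,0,0,0],[-1,0,0,40,0,0,0],[-1,0,0,45,0,0,0],[-1,0,0,0,0,0,0]]'
python3 - <<'E'
from h import *
s,_=snap('scene','s3')
cv2.imwrite('pics/s3c.png',cv2.resize(s[80:240,200:400],None,fx=3,fy=3,interpolation=2)[:,:,::-1])
E
```

```text
t: 12.55
eef_pos: [0.4636, -0.179, 0.1631]
tool_rot: [0.003, 0.238, 0.971, 0.0]
contact_force: [0.1, -0.3, -6.4]
gripper_width: 0.452
grasp_force: 82.1
```

View pics/s3c.png

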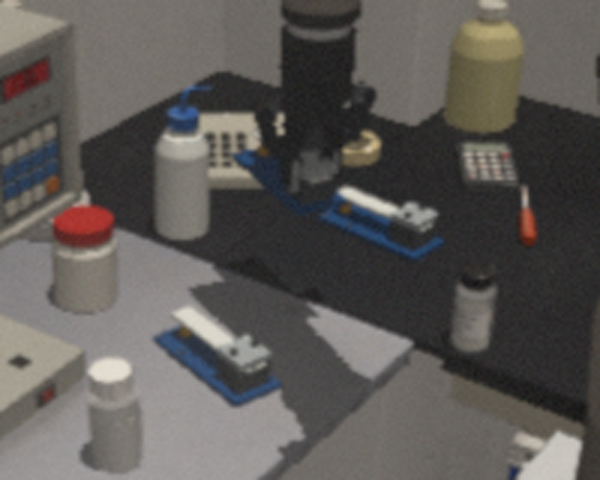

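The jig is held level at crop (240–330, 150–210), and the other two jigs and all the bystanders stand undisturbed.

```bash
python3 -m creep '[[-1,0,50,0,0,0,0.1],[-1,0,55,0,0,0,0.16],[-1,0,55,0,0,0,0.16],[-1,0,55,0,0,0,0.16],[-1,0,55,0,0,0,0.16]]'; python3 -m creep '[[-1,0,55,0,0,0,0.16],[-1,-40,45,0,0,0,0.08],[-1,-40,45,0,0,0,0],[-1,-38,45,0,0,0,0],[-1,0,15,0,0,0,0]]'; python3 -m creep '[[-1,0,0,0,0,0,0],[-1,0,0,0,0,0,0]]'
```

```text
t: 13.22
eef_pos: [0.4599, 0.0927, 0.1585]
tool_rot: [-0.002, -0.132, 0.991, -0.0]
contact_force: [1.2, 0.3, -4.9]
gripper_width: 0.454
grasp_force: 82.2
t: 13.85
eef_pos: [0.3393, 0.2981, 0.1585]
tool_rot: [-0.003, -0.251, 0.968, -0.001]
contact_force: [0.7, -0.3, -5.4]
gripper_width: 0.458
grasp_force: 82.7
t: 14.1
eef_pos: [0.3445, 0.2943, 0.1597]
tool_rot: [-0.001, -0.246, 0.969, -0.001]
contact_force: [-0.2, -0.4, -5.7]
gripper_width: 0.453
grasp_force: 82.7
```

```bash
python3 -m creep '[[-1,0,5,-50,0,0,0],[-1,0,0,-50,0,0,0],[-1,0,0,-35,0,0,0],[-1,0,0,-4,0,0,0],[-1,0,0,0,0,0,0]]'
python3 - <<'E'
from h import *
o=get_obs();print(o['eef_pos'],o['tool_rot'])
t,d=snap('top','t4');s,d2=snap('scene','s4')
a=cv2.resize(t[140:240,95:215],None,fx=5,fy=5,interpolation=2)[:400]
cv2.imwrite('pics/t4c.png',cv2.resize(t[140:250,95:225],None,fx=5,fy=5,interpolation=2)[:,:,::-1])
E
```

```text
t: 14.72
eef_pos: [0.3451, 0.301, 0.0224]
tool_rot: [0.0, -0.247, 0.969, -0.0]
contact_force: [-0.4, -0.4, -4.4]
gripper_width: 0.451
grasp_force: 82.6
[0.34509318 0.30096268 0.02239371] [ 2.65413869e-04 -2.46644064e-01  9.69106100e-01 -3.71363467e-05]
```

View pics/t4c.png

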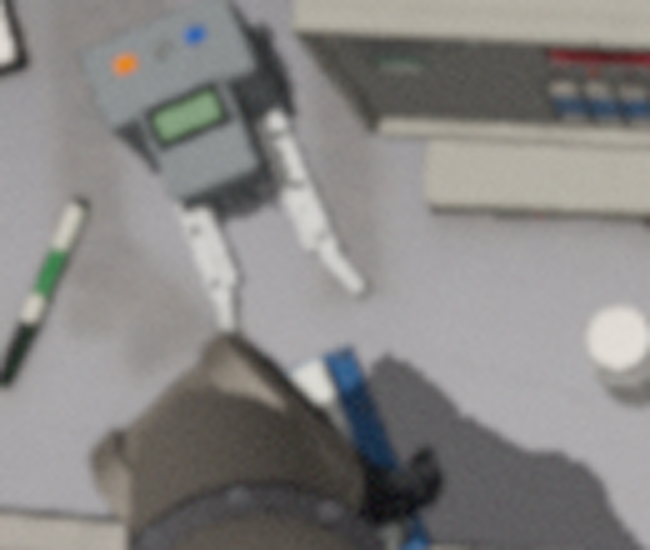

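Run:
```python
from h import *
def ray(U,V,z,n='top',o=(95,140),k=5):
    p=camera_params(n);K=np.array(p['intrinsics']);T=np.array(p['cam_to_world']);u=o[0]+(U+.5)/k-.5;v=o[1]+(V+.5)/k-.5
    r=T[:3,:3]@[(u-K[0,2])/K[0,0],-(v-K[1,2])/K[1,1],-1];return (T[:3,3]+r*(z-T[2,3])/r[2])[:2]
th=.5;R=np.array([[np.cos(th),np.sin(th)],[-np.sin(th),np.cos(th)]])
for U,V,z in[(353,346,.014),(400,470,.014),(425,545,.014),(300,370,.04),(365,290,.018),(350,296,.018),(222,332,.018),(240,325,.018),(330,243,.018),(312,255,.018),(240,280,.018),(183,210,.018),(262,118,.018)]:
    print(U,V,((R@(ray(U,V,z)-[.536,.404]))*1000).round(1))
print(R@(np.array(get_obs()['eef_pos'][:2])-[.536,.404])*1000)
```

```text
353 346 [-96.1 -29.3]
400 470 [-186.6  -27.6]
425 545 [-239.2  -24.5]
300 370 [-104.4    4.4]
365 290 [-64.8 -50.9]
350 296 [-64.6 -40.3]
222 332 [-52.9  46.5]
240 325 [-53.3  33.8]
330 243 [-24.9 -41.1]
312 255 [-27.8 -27.1]
240 280 [-24.3  23.1]
183 210 [36.9 41.3]
262 118 [ 76.2 -30.2]
[-216.19046094    1.848629  ]
```

```bash
python3 -m creep '[[-1,1,-2,-4.5,0,0,0],[-1,17.5,9.6,0,0,0,0],[-1,17.5,9.6,0,0,0,0],[-1,0,0,0,0,0,0]]'; python3 -m creep '[[-1,0,0,-1,0,0,0],[-1,0,0,0,0,0,0]]';python3 -m creep '[[-1,0,0,-0.5,0,0,0],[-1,0,0,0,0,0,0]]'
```

```text
t: 15.32
eef_pos: [0.3821, 0.3198, 0.0181]
tool_rot: [0.002, -0.247, 0.969, 0.001]
contact_force: [-1.0, -0.2, -5.1]
gripper_width: 0.453
grasp_force: 82.7
t: 15.58
eef_pos: [0.3797, 0.3182, 0.0164]
tool_rot: [-0.0, -0.247, 0.969, -0.0]
contact_force: [-0.2, -0.8, -4.0]
gripper_width: 0.453
grasp_force: 83.0
t: 15.82
eef_pos: [0.3797, 0.3182, 0.0164]
tool_rot: [-0.0, -0.247, 0.969, -0.0]
contact_force: [-2.4, -2.3, 5.5]
gripper_width: 0.456
grasp_force: 84.4
```

```bash
python3 -m creep '[[-1,8.8,4.8,0.4,0,0,0],[-1,8.8,4.8,0,0,0,0],[-1,8.8,4.8,0,0,0,0]]'; python3 -m creep '[[-1,8.8,4.8,0,0,0,0],[-1,8.8,4.8,0,0,0,0]]'
python3 - <<'E'
from h import *
o=get_obs();th=.5;R=np.array([[np.cos(th),np.sin(th)],[-np.sin(th),np.cos(th)]])
print(R@(np.array(o['eef_pos'][:2])-[.536,.404])*1000,R@o['contact_force'][:2],o['torque'])
E
```

```text
t: 16.2
eef_pos: [0.4061, 0.333, 0.0164]
tool_rot: [-0.001, -0.248, 0.969, -0.0]
contact_force: [-5.1, -3.1, 6.0]
gripper_width: 0.458
grasp_force: 84.2
t: 16.45
eef_pos: [0.4238, 0.3426, 0.0164]
tool_rot: [-0.001, -0.248, 0.969, -0.0]
contact_force: [-5.4, -3.1, 5.5]
gripper_width: 0.448
grasp_force: 84.2
[-1.27878903e+02 -7.59094663e-02] [-6.25758254 -0.15614101] [-0.36778101  0.98733421  0.06623057]
```

```bash
python3 -m creep '[[-1,8.8,4.8,0,0,0,0],[-1,8.8,4.8,0,0,0,0]]'; python3 -m creep '[[-1,8.8,4.8,0,0,0,0],[-1,8.8,4.8,0,0,0,0],[-1,0,0,0,0,0,0]]';  python3 -m creep '[[-1,8.8,4.8,0,0,0,0],[-1,8.8,4.8,0,0,0,0],[-1,0,0,0,0,0,0]]'
python3 - <<'E'
from h import *
o=get_obs();th=.5;R=np.array([[np.cos(th),np.sin(th)],[-np.sin(th),np.cos(th)]])
print(R@(np.array(o['eef_pos'][:2])-[.536,.404])*1000,R@o['contact_force'][:2],o['torque'])
E
```

```text
t: 16.7
eef_pos: [0.4414, 0.3523, 0.0164]
tool_rot: [-0.001, -0.248, 0.969, -0.0]
contact_force: [-5.0, -3.3, 5.8]
gripper_width: 0.45
grasp_force: 84.2
t: 17.08
eef_pos: [0.4609, 0.3628, 0.0165]
tool_rot: [0.001, -0.247, 0.969, 0.001]
contact_force: [1.2, 0.8, -2.3]
gripper_width: 0.454
grasp_force: 83.6
t: 17.45
eef_pos: [0.477, 0.3717, 0.0164]
tool_rot: [0.0, -0.248, 0.969, 0.0]
contact_force: [-2.4, -0.6, 2.8]
gripper_width: 0.455
grasp_force: 84.0
[-67.28755122  -0.07525692] [-2.38072645  0.63455248] [-0.1970908   0.42149459  0.05265211]
```

```bash
python3 -m creep '[[-1,6.1,3.4,0,0,0,0],[-1,5.3,2.9,0,0,0,0],[-1,0,0,0,0,0,0]]'; python3 -m creep '[[-1,1.8,1,0,0,0,0],[-1,0,0,0,0,0,0]]';  python3 -m creep '[[-1,1.8,1,0,0,0,0],[-1,0,0,0,0,0,0]]'; python3 -m creep '[[-1,1.8,1,0,0,0,0],[-1,0,0,0,0,0,0]]'
```

```text
t: 17.82
eef_pos: [0.4873, 0.3774, 0.0164]
tool_rot: [-0.001, -0.248, 0.969, -0.0]
contact_force: [-5.4, -2.8, 7.8]
gripper_width: 0.453
grasp_force: 84.3
t: 18.08
eef_pos: [0.4884, 0.378, 0.0164]
tool_rot: [-0.001, -0.248, 0.969, -0.0]
contact_force: [-7.7, -3.6, 8.8]
gripper_width: 0.454
grasp_force: 84.5
t: 18.32
eef_pos: [0.49, 0.379, 0.0164]
tool_rot: [-0.002, -0.248, 0.969, -0.0]
contact_force: [-8.6, -5.0, 9.5]
gripper_width: 0.451
grasp_force: 84.6
t: 18.58
eef_pos: [0.4919, 0.3799, 0.0164]
tool_rot: [-0.002, -0.248, 0.969, -0.001]
contact_force: [-8.0, -4.3, 10.4]
gripper_width: 0.455
grasp_force: 84.6
```

```bash
python3 -m creep '[[-1,1.3,0.7,0.2,0,0,0],[-1,0,0,0,0,0,0]]'; python3 -m creep '[[-1,1.3,0.7,0,0,0,0],[-1,0,0,0,0,0,0]]';  python3 -m creep '[[-1,1.3,0.7,0,0,0,0],[-1,0,0,0,0,0,0]]'; python3 -m creep '[[-1,1.3,0.7,0,0,0,0],[-1,0,0,0,0,0,0]]'
```

```text
t: 18.82
eef_pos: [0.4932, 0.3807, 0.0164]
tool_rot: [-0.002, -0.248, 0.969, -0.0]
contact_force: [-8.2, -3.6, 7.5]
gripper_width: 0.458
grasp_force: 84.5
t: 19.08
eef_pos: [0.4941, 0.3811, 0.0165]
tool_rot: [-0.002, -0.248, 0.969, -0.001]
contact_force: [-8.6, -4.7, 9.7]
gripper_width: 0.448
grasp_force: 84.8
t: 19.32
eef_pos: [0.494, 0.3811, 0.0164]
tool_rot: [-0.003, -0.248, 0.969, -0.001]
contact_force: [-12.3, -8.0, 15.3]
gripper_width: 0.448
grasp_force: 85.2
t: 19.58
eef_pos: [0.494, 0.3811, 0.0164]
tool_rot: [-0.005, -0.248, 0.969, -0.002]
contact_force: [-17.1, -10.1, 18.2]
gripper_width: 0.451
grasp_force: 85.8
```

```bash
python3 -m creep '[[-1,1.3,0.7,0.2,0,0,0],[-1,0,0,0,0,0,0],[-1,-2.6,-1.4,0.2,0,0,0],[-1,0,0,0,0,0,0]]'; python3 -m creep '[[0.2,0,0,0,0,0,0],[0.5,0,0,0,0,0,0],[1,0,0,0,0,0,0],[1,0,0,0,0,0,0]]' 20; python3 -m creep '[[1,0,0,0,0,0,0],[1,0,0,8,0,0,0],[1,0,0,30,0,0,0],[1,0,0,50,0,0,0],[1,-20,-11,50,0,0,0]]'; python3 -m creep '[[1,-20,-50,30,0,0,0],[1,0,-60,0,0,0,0],[1,0,-60,0,0,0,0],[1,0,0,0,0,0,0]]'
python3 - <<'E'
from h import *
t,d=snap('top','t5');s,d2=snap('scene','s5')
A=cv2.resize(t[130:230,100:200],None,fx=4,fy=4,interpolation=2);B=cv2.resize(s[215:315,85:185],None,fx=4,fy=4,interpolation=2)
cv2.imwrite('pics/c5.png',np.hstack([A,B])[:,:,::-1])
E
```

```text
t: 20.08
eef_pos: [0.4941, 0.3811, 0.0164]
tool_rot: [-0.003, -0.248, 0.969, -0.001]
contact_force: [-11.7, -5.7, 10.2]
gripper_width: 0.455
grasp_force: 84.9
t: 20.58
eef_pos: [0.4979, 0.3829, 0.0168]
tool_rot: [0.0, -0.247, 0.969, 0.0]
contact_force: [0.7, -0.5, 0.1]
gripper_width: 0.999
grasp_force: 0.0
t: 21.2
eef_pos: [0.4785, 0.3722, 0.1569]
tool_rot: [0.001, -0.247, 0.969, 0.0]
contact_force: [0.0, 0.2, 1.4]
gripper_width: 1.0
grasp_force: 0.0
t: 21.7
eef_pos: [0.4579, 0.1964, 0.1855]
tool_rot: [-0.0, -0.244, 0.97, -0.001]
contact_force: [-0.4, 1.3, 0.2]
gripper_width: 1.002
grasp_force: 0.0
```

View pics/c5.png

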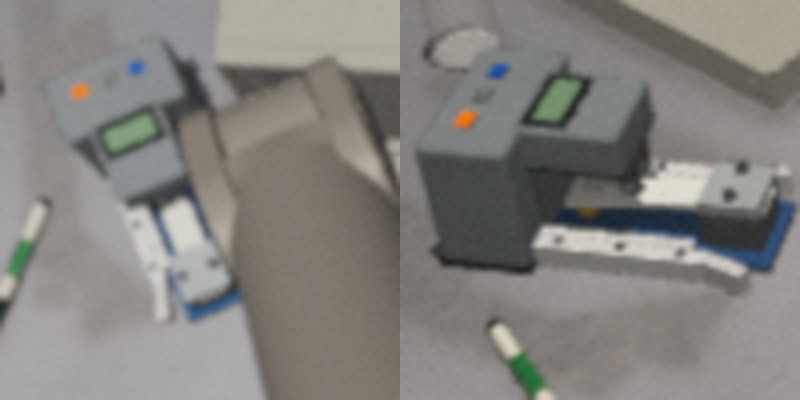

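Run:
```python
from h import *
z=np.load('pics/t5.npz');P=cloud('top',z['d']);Q=cloud('scene',np.load('pics/s5.npz')['d'])
R=np.array([[np.cos(.5),np.sin(.5)],[-np.sin(.5),np.cos(.5)]])
for S,(u0,u1,v0,v1) in((P,(140,160,188,208)),(Q,(258,282,250,280))):
    S=S[v0:v1,u0:u1].reshape(-1,3);S=S[(S[:,2]>.04)&(S[:,2]<.056)];L=(S[:,:2]-[.536,.404])@R.T*1000
    L=L[(L[:,0]<-20)&(abs(L[:,1])<30)];print(len(L),np.percentile(L,[5,50,95],axis=0).round(1))
p=fit('top',[(-75,30,8),(-75,-30,8)],[(100+190.5/4-.5,130+318.5/4-.5),(100+240.5/4-.5,130+297.5/4-.5)],(.53,.4,.5))[0];print(p,R@(p[:2]-[.536,.404])*1000)
```

```text
153 [[-66.4 -17.9]
 [-48.9   0.5]
 [-30.2  17.8]]Traceback (most recent call last):
  File "<stdin>", line 6, in <module>
    return _quantile_unchecked(
        a, q, axis, out, overwrite_input, method, keepdims, weights)
    return _ureduce(a,
                    func=_quantile_ureduce_func,
    ...<5 lines>...
                    overwrite_input=overwrite_input,
                    method=method)
    r = func(a, **kwargs)
    result = _quantile(arr,
                       quantiles=q,
    ...<2 lines>...
                       out=out,
                       weights=wgt)
    slices_having_nans = np.isnan(arr[-1, ...])
                                  ~~~^^^^^^^^^
IndexError: index -1 is out of bounds for axis 0 with size 0
```

The clamp centre measures x = −48.9 mm and y = 0.5 mm in the recorder's frame, against an expected −48 and 0. The jig is home.

```bash
python3 -c "
from station import *
print(hand_in())"
```

```text
the job is handed in; nothing more can be done
None
```

I pressed all three bars onto their stops from left to right; the middle one (jig_b) was the soft bar, meeting its stop at about 4 N against roughly 10 N or more for the other two, and its jig is now fully home in the recorder bay, released, and the job handed in at about 22 s.

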